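# Load the charged cell into the cordless glue gun

### The arm

A 6-joint arm with a two-finger parallel gripper is mounted at the origin on the work surface. World frame = base frame: x ahead of the robot, y to its left, z up, the work surface at z = 0. Lengths are in mm, angles in rad, forces in N, time in s.
With the tool pointing down it reaches from about 350 to 975 mm from the base axis. Payload 7.1 kg.
Tool frame: the origin (TCP) lies at the centre of the arm's flange, where the gripper is bolted on; the fingertips stand 182 mm ahead of it and the grasp point (between the pads) lies 163 mm ahead of it; z points along the fingers, y is the line along which they close (so a half turn about z gives the same grasp; the last joint's range is limited). The gripper opens to 88 mm and grips with 3 to 60 N. Pads are 20 mm wide; open, the fingers measure 115 mm over their backs; the gripper's body (75 mm by 178 mm) begins 61 mm behind the grasp point.
Start: joints at [-1.211, 0.423, 1.63, -0, 1.089, -0.019], TCP at [231.145, -580.671, 404.675] pointing down, gripper open.
Joint ranges: [-3, 3], [-0.9, 2.11], [0.09, 2.58], [-1.31, 4.45], [0.11, 2.69], [-2.54, 2.54]. Speed limits (rad/s): [2.39, 2.39, 3.01, 3.14, 3.14, 3.14].

### API

Orientations are given as a rotation vector (axis times angle).
In Python, from workcell import readout, get_image, ctrl gives the robot as it stands.
- The arm moves only by the tool step_arm, never from a script. Its argument "targets" is a list that holds one entry, the list of rows, each a list of 7 numbers: the shift along the world's x, y, z as a fraction of full scale, then the turn, a rotation vector about the world's x, y, z as a fraction of full scale, then the opening, from 0 (shut) to 1 (fully open). In form: [[[dx, dy, dz, wx, wy, wz, claw], ...]]. A call has exactly 5 rows; each row shifts and turns the commanded pose from where the row before left it; what a row does not reach is not made up. Full scale, the value 1, is 0.05 m for a shift and 4 degrees for a turn. A row lasts 1/8 s, in which the tool goes at most 62.5 mm and 10.7 degrees, less where a joint would pass 70% of its speed; a pose out of reach is approached as far as the arm can. A call with a number of a shift or a turn outside -1 to 1 is refused whole. A call with a gripper value outside its range is refused whole. The fingers move at their own pace and stop on an object; the grip force is fixed at half the most. Time passes only in rows, so rows that do not move let the fingers close, or fill a call up. It gives the time, the measured TCP pose, the force, the opening and the grip force at its end, in the units of the state.
- readout.get_obs(): the state, without advancing time (a new reading comes with each control period).
- get_image(name): name is "scene" or "top" or "wrist"; returns a dict with "pixels" (400x640x3 uint8, red, green, blue), "intrinsics" (3x3 intrinsics, pixels), "extrinsics" (4x4, takes a point from world to camera coordinates). Camera axes: x right, y down, z forward; pixel columns grow to the right and rows downward; lengths in mm; the calibration is good to about 2 mm. A picture is of the moment at which its call begins. There is no depth.
- ctrl.close_job(): hands the job in; it is judged then, once.
The state is a dict: "t": time; "qpos": joint angles; "qvel": joint speeds; "joint_torque": joint torques, N m; "ee_pos": TCP position; "orientation": TCP orientation; "ft_force": force on the tool from outside, world axes, zero at the start; "moment": the same for the moment, N m; "width": finger opening in mm; "grasp_force": force on a finger pad.
Only numpy, scipy, OpenCV 4.12 (cv2) and the standard library are available. Lean on these libraries where they do the work, as an engineer would, in place of code of your own. Each camera call takes 0.05 s, during which the arm holds its last target. There are 200 camera calls.

### The job

Load the charged green cell from the caddy into the glue gun's open battery bay: gently push its flat (minus) end against the coil spring while the plus end is still raised, then let the plus end down in front of the fixed brass contact until the cell lies level and fully home on the bay floor, held between both contacts, and let go. Never force it: neither squash the spring solid nor jam the cell against the bay. Leave the orange cell, the loose battery cover, the pliers and the screwdriver where they are.

Things in the scene. Friction and masses are not known exactly. Their poses are not given: they have to be found in the camera images.
- gun: Green cordless glue gun lying on its side, fixed to the table, battery bay open upwards. Origin on the table under the bay's nominal middle; z up, x along the handle from butt to barrel, y across. Barrel lies across at x 60 to 110 mm, y -80 to 96 mm, 47 mm high; handle slab 46 mm wide, 8 mm high; butt at x -86 to -62 mm, 36 mm high. A seated cell's axis is at y = 0, 33 mm above the table.
- bay_floor (a point): Nominal middle of the bay floor, 22 mm above the table, axes as the gun's. The grey bay tray with both contacts floats: it stands stiffly up to 8 mm either way along x from nominal; none of the poses shows this. Side rails 27 mm apart, tops 13 mm over the floor, guide only the cell's ends, |x| over 27 mm; between them finger room down to the 8 mm slab, only a 14 mm wide spine under the cell.
- bay_spring (a point): Nominal tip of the free coil spring contact, at x = -28 mm of the gun, 33 mm above the table (11 mm over the bay floor); it points to +x. Steel, rounded, 5.5 mm radius; shifts with the tray. Behind the tip the bay is clear for the cell as far as the spring can give.
- bay_brass (a point): Nominal centre of the fixed brass contact's face, at x = +36 mm of the gun, 33 mm above the table, facing -x towards the spring. Its wall is 5 mm thick, 33 mm wide, its top 42 mm above the table; shifts with the tray, always 64 mm from the free spring tip.
- spring (a joint): Compression of the spring contact in m: 0 free, 0.012 solid (spoilt past 0.0115). It pushes back with 1 N at first touch, rising 1 N per mm. A seated cell presses it in by 6 mm; it must be pressed in a little further, 7 mm or more, for the other end to pass in front of the brass contact; steeply tilted, 1 to 2 mm more, since the spring relaxes by that as the cell comes level.
- cell_mid (a point): Centre of the charged cell: GREEN wrap, white band near the plus end; cylinder 22 mm in diameter, 70 mm long, about 70 g. x along its axis towards the plus end. It starts level in the wooden caddy, its axis 33 mm above the table and along the caddy's x, plus end to the caddy's +x; finger room beside its middle.
- cell_plus (a point): Tip of the green cell's plus end, 35 mm from its centre: a steel button 8 mm in diameter, 2.5 mm long (counted in the 70 mm). The other end (minus) is flat.
- flat_mid (a point): Centre of the flat cell: same size, ORANGE wrap, in the caddy's other place, parallel to the green one and 80 mm away. To be left.
- caddy: Fixed dark wooden caddy, 90 x 150 mm, base 6 mm thick, origin at the centre of its underside. Two places at y = -40 and +40 mm, either may hold the green cell; each carries a cell along the caddy's x on two ribs at x = -30 and +30 mm (10 mm thick, 22 mm high, 8 mm cheeks above). Open down to the base beside the cell's middle.
- pliers: Orange-handled pliers, 150 mm long, lying flat. Bystander.
- driver: Screwdriver, 170 mm long, lying flat. Bystander.
- cover: The gun's green battery cover, 90 x 40 x 12 mm, lying on the table. Bystander.
There are look-alikes about, which are no part of the job. What is shaped like the gun but blue is not meant.

How it is judged:
By the outcome, as a careful person would: the job done as asked, in the order asked, and still so for the second after the job is handed in, with the robot touching nothing.
It also fails if it takes over 69 s, if anything falls off the work surface, if the arm or the gripper's body presses on something with over 40 N, if the wrist force passes 120 N, or if a joint passes its speed limit or range.

## Working session

There is one attempt and no reset: what is moved stays moved. The work goes in short steps, Python scripts to look and compute and a tool call to move; the robot and the scene stay as the last step left them, time stands still between calls to the robot, and variables do not carry over. Pictures are saved under pics/ and viewed, at most 10 in all, crops included, and the job is handed in when it is done.

Besides the shell and the picture viewer there is one more tool, called after ">>>" as a command line: name --argument value ..., lists and objects as JSON in quotes. step_arm: Moves the arm, as the interface text tells. Shift numbers are shares of 0.05 m and turn numbers shares of 4 degrees, none past 1 either way. Its arguments: {"type":"object","properties":{"targets":{"type":"array"}},"required":["targets"]}

```bash
mkdir -p pics; ls
cat > h.py <<'E'
import numpy as np, cv2
from workcell import readout, get_image, ctrl
def snap(cam,name=None):
    d=get_image(cam); 
    if name: cv2.imwrite(f'pics/{name}.png',d['pixels'][:,:,::-1])
    return d
def ray(d,uv,z):
    K=np.array(d['intrinsics']);E=np.array(d['extrinsics']);R=E[:3,:3];t=E[:3,3]
    c=-R.T@t; v=R.T@np.linalg.inv(K)@np.array([uv[0],uv[1],1.]); return c+v*(z-c[2])/v[2]
def proj(d,P):
    K=np.array(d['intrinsics']);E=np.array(d['extrinsics'])
    p=K@(E[:3,:3]@np.asarray(P,float)+E[:3,3]); return p[:2]/p[2]
E
python3 - <<'E'
from h import *
for c in ['top','scene']:
    d=snap(c,c); print(c,np.array(d['extrinsics']).round(3).tolist(),np.array(d['intrinsics']).round(1).tolist())
    np.savez(c,**{k:np.array(v) for k,v in d.items() if k!='x'})
print(readout.get_obs())
E
```

```text
pics
top [[0.005, -1.0, -0.026, 15.387], [-0.987, -0.001, -0.164, 446.656], [0.164, 0.026, -0.986, 1272.838], [0.0, 0.0, 0.0, 1.0]] [[412.8, 0.0, 323.0], [0.0, 412.8, 198.9], [0.0, 0.0, 1.0]]
scene [[-0.866, 0.499, 0.002, 384.748], [0.337, 0.587, -0.736, -99.588], [-0.369, -0.637, -0.677, 1275.737], [0.0, 0.0, 0.0, 1.0]] [[396.0, 0.0, 322.9], [0.0, 396.0, 192.5], [0.0, 0.0, 1.0]]
{'t': 0.1, 'qpos': array([-1.21100154e+00,  4.23809728e-01,  1.63059177e+00, -3.45093857e-05,
        1.08858071e+00, -1.90092193e-02]), 'qvel': array([ 0.00121063, -0.00215032, -0.00223997,  0.00134522,  0.00239315,
       -0.00181378]), 'joint_torque': array([-1.79468634e-04, -5.45611131e+01, -2.74325323e+01,  6.45568315e-02,
        1.88482093e-02, -1.61306122e-05]), 'ee_pos': array([ 231.06179897, -580.46280664,  403.95952314]), 'orientation': array([-3.08406692e+00, -5.91240617e-01,  4.17254915e-04]), 'ft_force': array([-0.26893098,  0.76007645,  0.51397753]), 'moment': array([ 0.05336442,  0.03692188, -0.00795955]), 'grasp_force': 0.0, 'width': 87.93228758000159}
```

View pics/top.png

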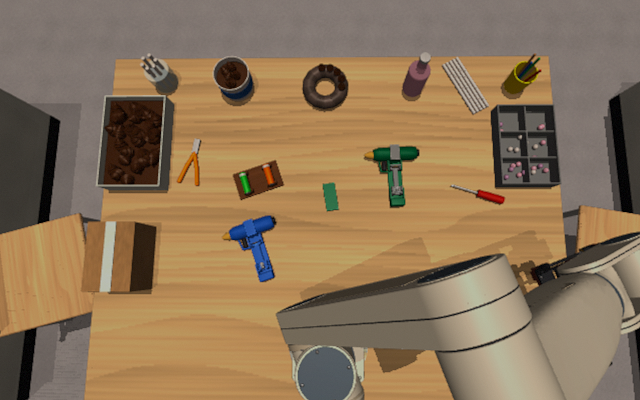

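View pics/scene.png

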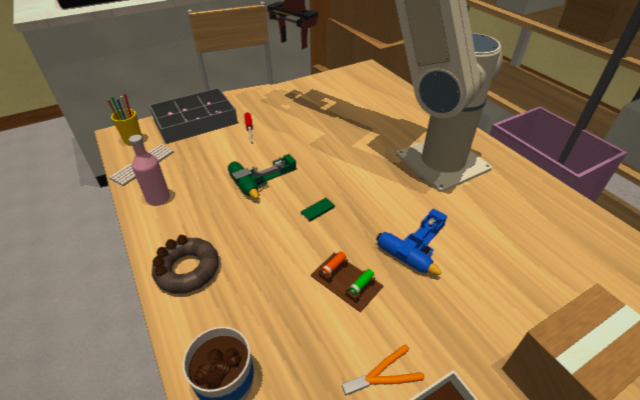

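Top view: the green cell is at (245,183), the orange cell at (268,175), both in the caddy (258,180). The green gun is at (396,175), and the look-alike blue gun is at (252,245). The green cover is at (331,197), the pliers at (193,163) and the driver at (478,194). I choose the green-wrapped cell and the green gun, and check both in one close crop.

Run:
```python
import numpy as np,cv2
im=cv2.imread('pics/top.png')
a=cv2.resize(im[155:205,225:290],None,fx=6,fy=6,interpolation=cv2.INTER_CUBIC)
b=cv2.resize(im[140:212,360:425],None,fx=6,fy=6,interpolation=cv2.INTER_CUBIC)
c=np.zeros((432,780,3),np.uint8);c[:300,:390]=a;c[:,390:]=b
cv2.imwrite('pics/crop1.png',c)
```

```text
(no output)
```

View pics/crop1.png

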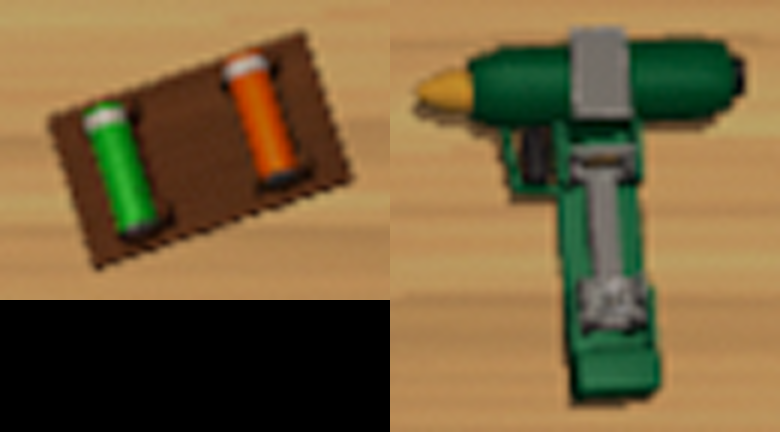

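The left crop shows the green cell with its white band (plus end) upwards at top px (242,172) and its minus end at (248,194). The right crop shows the green gun with an open bay: butt (398,202), spring (396,190), brass wall (394,167), barrel (395,152). Next, rough world positions.

Run:
```python
from h import *
d=dict(np.load('top.npz'))
for n,uv,z in [('plus',(242,172.2),33),('minus',(248.3,194),33),('butt',(397.8,202),36),('barrel',(395,152.5),47),('brass',(394.5,167),42),('spring',(396,190),36)]:
    print(n,ray(d,uv,z).round(1))
w=snap('wrist'); E=np.array(w['extrinsics']); o=readout.get_obs()
from scipy.spatial.transform import Rotation as R
Rt=R.from_rotvec(o['orientation']).as_matrix(); c=-E[:3,:3].T@E[:3,3]
print('cam in tool',Rt.T@(c-o['ee_pos'])); print((E[:3,:3]@Rt).round(3)); print(w['intrinsics']); print(Rt.round(3))
```

```text
plus [534.5 279.6  33. ]
minus [462.9 256.6  33. ]
butt [ 437.  -219.3   36. ]
barrel [ 595.3 -212.6   47. ]
brass [ 549.  -210.7   42. ]
spring [ 475.5 -214.6   36. ]
cam in tool [84.2326763  -0.36883527 20.37354103]
[[-0.     1.    -0.001]
 [-0.954 -0.    -0.301]
 [-0.301  0.001  0.954]]
[[290.86767389   0.         323.57288018]
 [  0.         290.86767389 202.50289363]
 [  0.           0.           1.        ]]
[[ 0.929  0.37  -0.   ]
 [ 0.37  -0.929  0.001]
 [ 0.    -0.001 -1.   ]]
```

>>> step_arm --targets '[[[0.5,0.7,-0.3,0,0,-0.5,1],[0.55,0.75,-0.3,0,0,-0.5,1],[0.55,0.75,-0.3,0,0,-0.5,1],[0.55,0.75,-0.3,0,0,-0.5,1],[0.55,0.75,-0.3,0,0,-0.5,1]]]'

```text
t: 0.78
ee_pos: [366.8, -394.4, 329.2]
orientation: [-3.125, -0.318, -0.0]
ft_force: [0.4, -0.0, -0.5]
width: 87.9
grasp_force: 0.0
```

>>> step_arm --targets '[[[0.55,0.75,-0.3,0,0,-0.5,1],[0.55,0.75,-0.3,0,0,-0.5,1],[0.55,0.75,-0.3,0,0,-0.5,1],[0.5,0.7,-0.2,0,0,-0.4,1],[0.3,0.5,-0.2,0,0,-0.4,1]]]'

```text
t: 1.4
ee_pos: [489.6, -221.6, 264.1]
orientation: [-3.141, -0.069, 0.0]
ft_force: [0.1, -0.2, 0.4]
width: 87.8
grasp_force: 0.0
```

Run:
```python
from h import *
o=readout.get_obs(); print(o['t'],o['ee_pos'],o['orientation'],o['ft_force'])
d=snap('wrist','gunw'); np.savez('gunw',**d)
```

```text
1.4 [ 489.59334945 -221.60493383  264.14739795] [-3.14070754e+00 -6.90190954e-02  8.91898660e-05] [ 0.10732465 -0.17349816  0.39593074]
```

View pics/gunw.png

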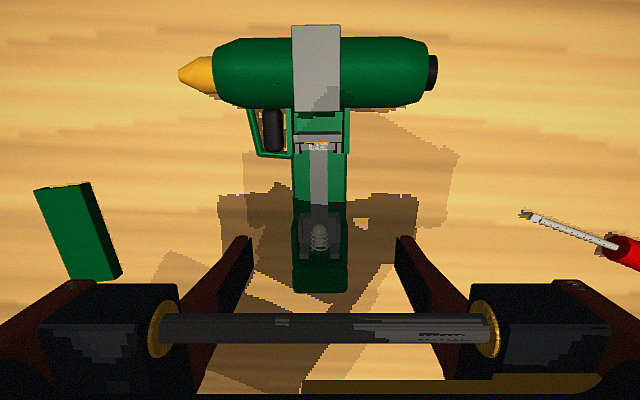

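The wrist view shows the green gun: barrel at (317,70), brass wall near (318,140), coil spring near (319,237), butt near (320,275). I zoom in to measure.

Run:
```python
import cv2,numpy as np
im=cv2.imread('pics/gunw.png')
def cr(y0,y1,g): 
    a=im[y0:y1,280:360].astype(float)/255; a=(a**g*255).astype(np.uint8)
    a=cv2.resize(a,None,fx=5,fy=5,interpolation=cv2.INTER_NEAREST)
    for k in range(0,80,10): cv2.putText(a,str(280+k),(k*5,10),0,.35,(255,255,255)); cv2.line(a,(k*5,0),(k*5,6),(0,0,255))
    for k in range(y0,y1,10): cv2.putText(a,str(k),(0,(k-y0)*5+4),0,.35,(255,255,255))
    return a
cv2.imwrite('pics/crop2.png',np.hstack([cr(95,205,.6),cr(190,300,.4)]))
```

```text
(no output)
```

View pics/crop2.png

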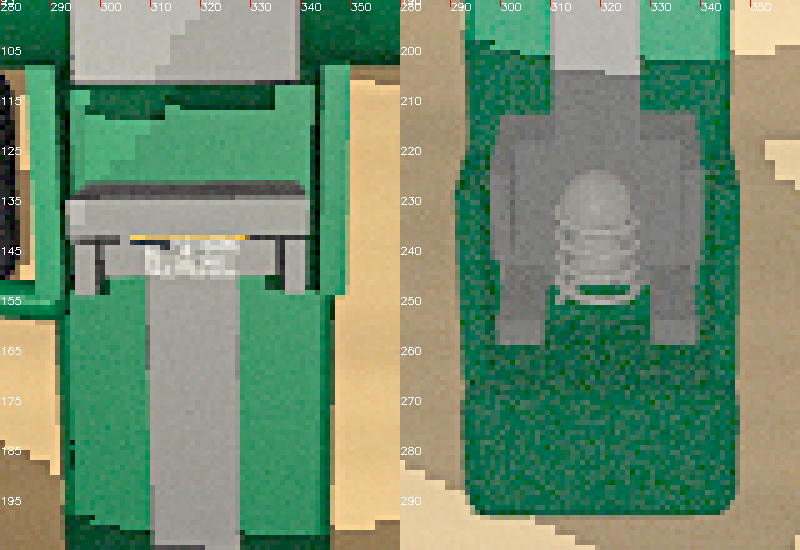

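The crop shows the brass wall's near top edge from (292.5,142) to (342,142). The spine centre runs from (318.5,155) to (319.2,200), the spring dome's tip is at (318.5,224), and the butt end edge is at (320,293).

Run:
```python
from h import *
d=dict(np.load('gunw.npz'))
E=d['extrinsics']; print('cam',(-E[:3,:3].T@E[:3,3]).round(1))
for n,uv,z in [('brassL',(292.8,142),42),('brassR',(342,142),42),('brassfarL',(292.8,134.5),42),('brassfarR',(342,134.5),42),('spineN',(318.5,155),22),('spine mid',(318.9,175),22),('spineS',(319.2,202),22),('slabL',(293.6,180),8),('slabR',(345.2,180),8),('slabL2',(293.8,200),8),('slabR2',(345.8,200),8),('buttL',(292.8,293),36),('buttR',(347,293),36),('dometip',(318.5,224),33),('dometip34',(318.5,224),37),('spr rail top L',(300,213),35),('spr rail top R',(339.5,213),35),('railN L',(299,155-1),35),('bandNL',(294,111),47),('bandNR',(340,111),47),('bandfarL',(291,26),40),('bandfarR',(340,26),40)]:
    print(n,ray(d,uv,z).round(1))
t=dict(np.load('top.npz')); s=dict(np.load('scene.npz'))
```

```text
cam [ 573.5 -217.2  243.9]
brassL [ 552.3 -197.3   42. ]
brassR [ 553.8 -230.8   42. ]
brassfarL [ 557.3 -197.2   42. ]
brassfarR [ 558.8 -230.5   42. ]
spineN [ 541.3 -214.9   22. ]
spine mid [ 525.9 -215.9   22. ]
spineS [ 503.9 -217.    22. ]
slabL [ 517.7 -195.     8. ]
slabR [ 519.6 -237.7    8. ]
slabL2 [ 500.4 -195.4    8. ]
slabR2 [ 502.3 -239.4    8. ]
buttL [ 428.2 -198.2   36. ]
buttR [ 430.1 -243.2   36. ]
dometip [ 489.4 -217.1   33. ]
dometip34 [ 491.  -217.1   37. ]
spr rail top L [ 498.6 -202.7   35. ]
spr rail top R [ 499.9 -232.8   35. ]
railN L [ 543.3 -201.1   35. ]
bandNL [ 572.6 -198.3   47. ]
bandNR [ 573.9 -228.    47. ]
bandfarL [ 622.5 -195.1   40. ]
bandfarR [ 623.8 -225.3   40. ]
```

>>> step_arm --targets '[[[0,0.9,0,0,0,0.3,1],[0,1,0,0,0,0.4,1],[0,1,0,0,0,0.4,1],[0,1,0,0,0,0.4,1],[0,1,0,0,0,0.4,1]]]'

```text
t: 2.08
ee_pos: [488.5, 23.0, 264.8]
orientation: [3.129, 0.278, 0.0]
ft_force: [0.0, -0.1, -0.8]
width: 87.6
grasp_force: 0.0
```

>>> step_arm --targets '[[[0,1,0,0,0,0.4,1],[0,1,0,0,0,0.4,1],[0,1,0,0,0,0.4,1],[0,1,0,0,0,0.4,1],[0,0.8,0,0,0,0.3,1]]]'

```text
t: 2.7
ee_pos: [488.6, 263.4, 264.8]
orientation: [-3.104, -0.486, -0.0]
ft_force: [-0.5, 0.4, -0.2]
width: 88.1
grasp_force: 0.0
```

Run:
```python
from h import *
o=readout.get_obs(); print(o['t'],o['ee_pos'],o['orientation'],o['ft_force'],np.degrees(o['qpos']).round())
d=snap('wrist'); np.savez('cellw',**d)
im=d['pixels'][:,:,::-1].copy()
cv2.imwrite('pics/cellw.png',im)
c=cv2.resize(im[90:290,200:440],None,fx=3,fy=3,interpolation=cv2.INTER_NEAREST)
for k in range(0,240,20): cv2.putText(c,str(200+k),(k*3,10),0,.35,(255,255,255))
for k in range(0,200,20): cv2.putText(c,str(90+k),(0,k*3+4),0,.35,(255,255,255))
cv2.imwrite('pics/crop3.png',c)
hsv=cv2.cvtColor(im,cv2.COLOR_BGR2HSV); m=cv2.inRange(hsv,(45,120,40),(75,255,255))
n,l,st,ce=cv2.connectedComponentsWithStats(m)
for i in range(1,n):
    if st[i,4]>100: print(st[i],ce[i])
```

```text
2.7 [488.6039489  263.40130078 264.75890554] [-3.10371136e+00 -4.86148014e-01 -3.42437068e-04] [-0.45116375  0.41566603 -0.24903434] [ 27.  30. 107.  -0.  43.  99.]
[305 164  30  10 226] [319.63274336 168.96902655]
[ 306  181   30   75 1994] [321.0336008  217.73069208]
[580 280  40  21 360] [603.31388889 288.26111111]
```

View pics/crop3.png

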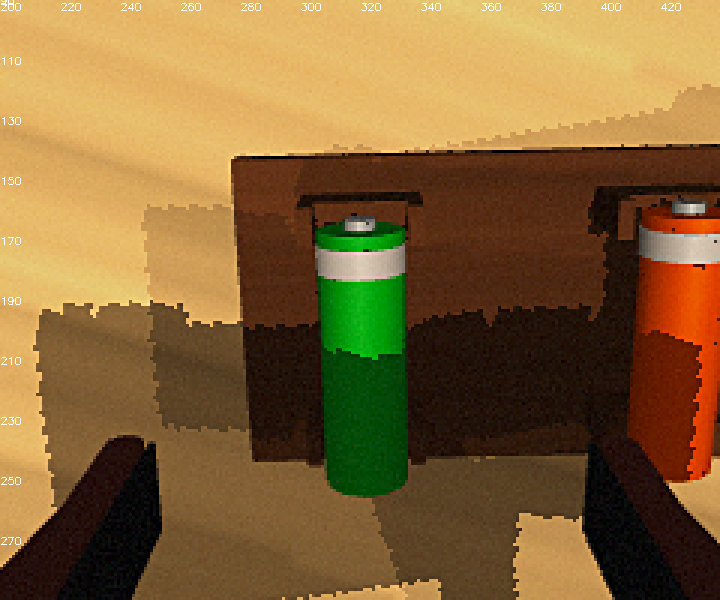

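The crop confirms it: green cell, white band at the top (320,177), steel button (319.5,164), minus end's top edge at (322,255). The orange cell is beside it at (427,200), and the finger room is clear.

Run:
```python
from h import *
d=dict(np.load('cellw.npz'))
a=ray(d,(320.2,175),33);b=ray(d,(322.3,245),33);u=(a-b)/np.linalg.norm(a-b)
print('yaw',np.degrees(np.arctan2(u[1],u[0])))
m=ray(d,(322.2,255),44);p=ray(d,(319.7,162.5),37); p2=ray(d,(319.7,166.8),29); w1=ray(d,(308.7,245),35),ray(d,(336,245),35)
print('minus',m,'plus',p,p2,'len',np.linalg.norm((p-m)[:2]),'width',np.linalg.norm(w1[0]-w1[1]))
print('caddy corners',ray(d,(278,142),6),ray(d,(284,243.5),6))
print('mid from minus',(m+35*u)[:2],'from plus',(p-35*u)[:2])
```

```text
yaw 19.288644476335687
minus [468.01790942 258.13406982  44.        ] plus [534.19262246 281.18545804  37.        ] [529.78329506 279.88783737  29.        ] len 70.07466835133091 width 21.614274458508994
caddy corners [534.61240736 316.98900071   6.        ] [449.41573627 288.41115071   6.        ]
mid from minus [501.05323476 269.69552648] from plus [501.15729712 269.62400139]
```

>>> step_arm --targets '[[[0.25,0.126,-0.1,0,0,0.3,1],[0,0,-0.4,0,0,0,1],[0,0,-0.4,0,0,0,1],[0,0,-0.3,0,0,0,1],[0,0,-0.17,0,0,0,1]]]'

```text
t: 3.38
ee_pos: [501.1, 267.5, 194.8]
orientation: [3.099, 0.515, -0.002]
ft_force: [-0.1, 0.2, 0.3]
width: 87.8
grasp_force: 0.0
```

>>> step_arm --targets '[[[0,0,0,0,0,0,0],[0,0,0,0,0,0,0],[0,0,0,0,0,0,0],[0,0,0,0,0,0,0],[0,0,0,0,0,0,0]]]'

```text
t: 4.0
ee_pos: [501.2, 268.2, 196.4]
orientation: [-3.099, -0.516, -0.001]
ft_force: [-0.7, -1.1, 0.6]
width: 40.7
grasp_force: 0.0
```

>>> step_arm --targets '[[[0,0.02,0,0,0,0,0],[0,0,0,0,0,0,0],[0,0,0,0,0,0,0],[0,0,0,0,0,0,0],[0,0,0,0,0,0,0]]]'

```text
t: 4.62
ee_pos: [501.2, 269.2, 196.2]
orientation: [-3.099, -0.516, -0.0]
ft_force: [-1.0, 1.2, 0.4]
width: 21.8
grasp_force: 30.0
```

Run:
```python
from h import *
for i in range(3):
    snap('top'); o=readout.get_obs(); print(o['t'],o['ee_pos'],o['orientation'],o['ft_force'],o['moment'],o['width'],o['grasp_force'])
```

```text
4.675 [501.16704841 269.17642775 196.19531203] [-3.09887374e+00 -5.15837017e-01 -1.62842474e-04] [-0.42435057 -0.09737399  0.33035477] [ 0.1261934  -0.00681813  0.03033195] 21.311223028397766 29.999787211418152
4.725 [501.153983   269.16411873 196.1885626 ] [-3.09887836e+00 -5.15931433e-01 -1.41355277e-04] [-1.53425015  0.12405106  1.35206196] [ 0.15351623  0.04038282 -0.02972819] 21.602690865322103 29.999936521053314
4.775 [501.1660192  269.17289848 196.18005707] [-3.09889318e+00 -5.15974434e-01 -9.80564345e-05] [-0.32162382  1.17604194  0.24179469] [ 0.17753208  0.02707217 -0.04122851] 21.11450979246412 29.999894499778748
```

>>> step_arm --targets '[[[0,0,0.2,0,0,0,0],[0,0,0.4,0,0,0,0],[0,0,0.5,0,0,0,0],[0,0,0.5,0,0,0,0],[0,-0.3,0,0,0,0,0]]]'

```text
t: 5.4
ee_pos: [502.0, 254.6, 279.1]
orientation: [-3.097, -0.518, -0.009]
ft_force: [0.3, -1.5, -0.6]
width: 21.0
grasp_force: 30.0
```

>>> step_arm --targets '[[[0.05,-0.6,0,0,0,-0.4,0],[0.05,-0.9,0,0,0,-0.4,0],[0.05,-1,0,0,0,-0.4,0],[0.05,-1,0,0,0,-0.4,0],[0.05,-1,0,0,0,-0.4,0]]]'

```text
t: 6.02
ee_pos: [512.8, 26.8, 275.7]
orientation: [3.127, 0.297, -0.002]
ft_force: [-0.0, 0.6, -0.9]
width: 21.2
grasp_force: 30.0
```

>>> step_arm --targets '[[[0.05,-1,0,0,0,-0.4,0],[0.05,-1,0,0,0,-0.4,0],[0.05,-1,0,0,0,-0.4,0],[0.05,-0.9,0,0,0,-0.4,0],[0.05,-0.6,0,0,0,-0.4,0]]]'

```text
t: 6.65
ee_pos: [525.0, -198.4, 275.6]
orientation: [-3.141, -0.075, 0.002]
ft_force: [-0.3, 0.1, -1.8]
width: 21.6
grasp_force: 30.0
```

>>> step_arm --targets '[[[0,-0.3,0,0,0,0,0],[0,-0.1,0,0,0,0,0],[0,0,0,0,0,0,0],[0,0,0,0,0,0,0],[0,0,0,0,0,0,0]]]'

```text
t: 7.28
ee_pos: [526.2, -215.0, 276.2]
orientation: [-3.14, -0.082, 0.0]
ft_force: [0.1, 0.3, -0.1]
width: 21.2
grasp_force: 30.0
```

```bash
cat >> h.py <<'E'
from scipy.spatial.transform import Rotation as R
YAW=np.radians(3.0); U=np.array([np.cos(YAW),np.sin(YAW),0]); V=np.array([-np.sin(YAW),np.cos(YAW),0]); Z=np.array([0,0,1.])
G=np.array([517.1,-215.93,0]); OFF=0.0
def tilt_rot(th): # tool rotation for tilt th (deg), plus end raised
    R0=np.column_stack([U,-V,-Z]); return R.from_rotvec(-V*np.radians(th))*R.from_matrix(R0)
def tcp(mx,mz,th,my=0):  # cell mid in gun/tray frame -> TCP
    r=tilt_rot(th); ax=r.apply([1,0,0]); m=G+mx*U+my*V+mz*Z
    return m-OFF*ax-163*r.apply([0,0,1]), r
def obs(n=6):
    os=[]
    for _ in range(n): get_image('top'); os.append(readout.get_obs())
    av=lambda k:np.mean([o[k] for o in os],axis=0)
    p=av('ee_pos'); r=R.from_rotvec(os[-1]['orientation']); zt=r.apply([0,0,1]);xt=r.apply([1,0,0])
    m=p+163*zt+OFF*xt-G
    print('t',os[-1]['t'],'tcp',p.round(2),'mx my mz',(m@U).round(2),(m@V).round(2),m[2].round(2),'tilt',np.degrees(np.arcsin(xt[2])).round(2),'yaw',np.degrees(np.arctan2(xt[1],xt[0])).round(2))
    f=av('ft_force'); print('f gun',(f@U).round(2),(f@V).round(2),f[2].round(2),'mom',av('moment').round(2),'w',av('width').round(1),'grip',os[-1]['grasp_force'])
    return p,r
def delta(p,r,mx,mz,th,n=1,my=0):
    P,Rr=tcp(mx,mz,th,my); w=(Rr*r.inv()).as_rotvec()
    print('->',mx,mz,th,'units/row x%d:'%n,((P-p)/50/n).round(3),(np.degrees(w)/4/n).round(3))
E
python3 - <<'E'
from h import *
p,r=obs()
delta(p,r,10,95,20,5); 
d=snap('wrist','held'); np.savez('held',**d)
im=d['pixels'][:,:,::-1]
cv2.imwrite('pics/crop4.png',cv2.resize(im[130:330,220:420],None,fx=3,fy=3,interpolation=cv2.INTER_NEAREST))
# predicted button tip
xt,zt=r.apply([1,0,0]),r.apply([0,0,1]); yt=r.apply([0,1,0])
g=p+163*zt
print('btn centre',proj(d,g+35*xt),'minus top',proj(d,g-35*xt-11*zt),'shoulder top',proj(d,g+32.5*xt-11*zt),'btn top',proj(d,g+35*xt-4*zt))
E
```

```text
t 7.575 tcp [ 526.21 -215.49  276.21] mx my mz 9.12 -0.03 113.21 tilt -0.0 yaw 2.92
f gun -0.03 0.02 -1.02 mom [0.03 0.02 0.02] w 21.3 grip 29.999751448631287
-> 10 95 20 units/row x5: [-0.219 -0.011 -0.112] [ 0.052 -0.999  0.004]
btn centre [324.14714386 209.91346163] minus top [324.13701942 335.69274179] shoulder top [324.20768044 222.15500589] btn top [324.16920237 212.48429649]
```

View pics/crop4.png

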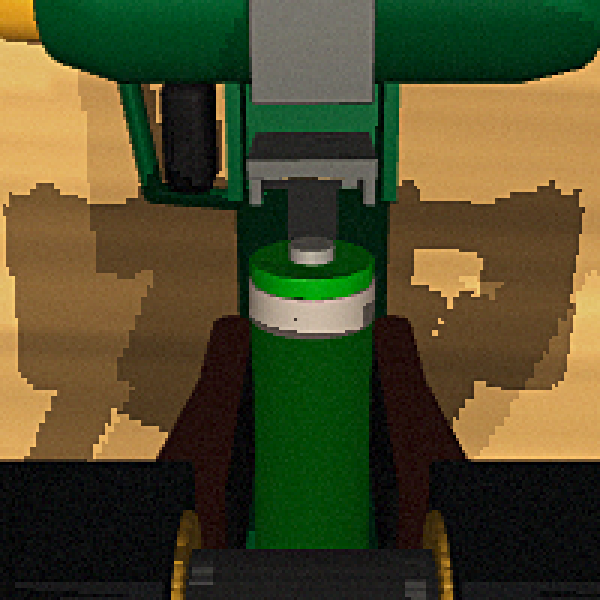

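The held view shows the green cell centred between the pads. Its button is at crop (312,243), i.e. px (324,211), against a predicted (324,210), so it is held straight and within about 0.5 mm. Next I tilt it and lower it over the bay.

>>> step_arm --targets '[[[-0.21,-0.01,-0.2,0.052,-1,0,0],[-0.21,-0.01,-0.25,0.052,-1,0,0],[-0.21,-0.01,-0.25,0.052,-1,0,0],[-0.21,-0.01,-0.25,0.052,-1,0,0],[-0.21,-0.01,-0.2,0.052,-1,0,0]]]'

```text
t: 8.25
ee_pos: [473.3, -218.5, 218.4]
orientation: [-3.084, -0.078, -0.547]
ft_force: [0.7, 0.3, -0.2]
width: 21.4
grasp_force: 30.0
```

>>> step_arm --targets '[[[0,0,-0.1,0,0,0,0],[0,0,0,0,0,0,0],[0,0,0,0,0,0,0],[0,0,0,0,0,0,0],[0,0,0,0,0,0,0]]]'

```text
t: 8.88
ee_pos: [473.9, -218.3, 213.9]
orientation: [-3.084, -0.079, -0.545]
ft_force: [0.4, -0.7, 0.0]
width: 21.3
grasp_force: 30.0
```

```bash
sed -i 's/OFF=0.0/OFF=-0.5/' h.py
python3 - <<'E'
from h import *
p,r=obs(); delta(p,r,12,47,20,1)
E
```

```text
t 9.175 tcp [ 473.73 -218.35  213.78] mx my mz 11.91 -0.17 60.47 tilt 20.03 yaw 2.9
f gun 0.0 -0.06 -0.62 mom [ 0.01  0.22 -0.01] w 21.4 grip 29.99978542327881
-> 12 47 20 units/row x1: [ 0.003  0.003 -0.269] [-0.006  0.007  0.023]
```

>>> step_arm --targets '[[[0,0,-0.09,0,0,0,0],[0,0,-0.09,0,0,0,0],[0,0.003,-0.09,0,0,0.02,0],[0,0,0,0,0,0,0],[0,0,0,0,0,0,0]]]'

```text
t: 9.8
ee_pos: [473.9, -218.4, 201.7]
orientation: [-3.083, -0.08, -0.548]
ft_force: [-8.5, 2.7, 23.2]
width: 21.6
grasp_force: 42.6
```

Run:
```python
from h import *
p,r=obs(); delta(p,r,6,46,20,3); delta(p,r,0,46,20,1); delta(p,r,-1,46,20,1)
d=snap('wrist'); np.savez('pre',**d); im=d['pixels'][:,:,::-1]
a=(np.clip((im[100:300,220:420]/255.)**.6,0,1)*255).astype(np.uint8)
cv2.imwrite('pics/crop5.png',cv2.resize(a,None,fx=3,fy=3,interpolation=cv2.INTER_NEAREST))
f=lambda x,y,z:proj(d,G+x*U+y*V+z*Z)
print('wall top ends pred',f(36,16.5,42),f(36,-16.5,42),f(41,16.5,42))
```

```text
t 10.1 tcp [ 473.86 -218.4   201.7 ] mx my mz 12.42 -0.27 48.53 tilt 20.17 yaw 2.99
f gun -8.34 2.53 22.71 mom [ 0.41 -0.06  0.16] w 21.4 grip 42.46932234847918
-> 6 46 20 units/row x3: [-0.04  -0.001 -0.016] [0.001 0.014 0.002]
-> 0 46 20 units/row x1: [-0.239 -0.008 -0.047] [0.003 0.043 0.005]
-> -1 46 20 units/row x1: [-0.259 -0.01  -0.047] [0.003 0.043 0.005]
wall top ends pred [295.53332604 227.33958235] [352.38712554 227.31215622] [295.56826132 218.71129801]
```

View pics/crop5.png

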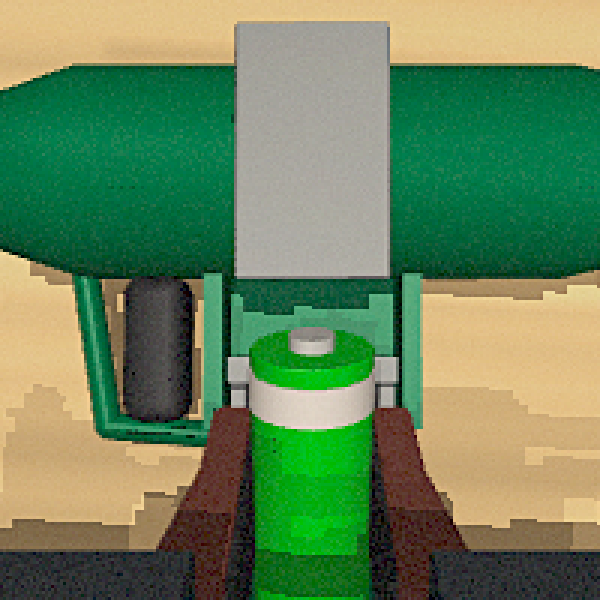

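There was an unexpected 23 N contact. The wrist crop shows the cell clear of the brass wall (crop (312,365)). It is the tilted fingers' front edges, at x≈28 mm, that rest on the brass-side rails. I back up, shift toward the spring and recheck.

>>> step_arm --targets '[[[0,0,0.1,0,0,0,0],[-0.06,0,0,0,0,0,0],[-0.05,0,0,0,0,0,0],[0,0,0,0,0,0,0],[0,0,0,0,0,0,0]]]'

```text
t: 10.78
ee_pos: [468.1, -218.2, 204.9]
orientation: [-3.083, -0.08, -0.544]
ft_force: [0.4, -0.3, 0.2]
width: 21.0
grasp_force: 30.0
```

Run:
```python
from h import *
p,r=obs(); delta(p,r,6.5,46,20,4)
d=snap('wrist'); np.savez('pre2',**d); im=d['pixels'][:,:,::-1]
xt,zt=r.apply([1,0,0]),r.apply([0,0,1]); g=p+163*zt
def btn(d):
    im=d['pixels'].astype(int); sat=im.max(2)-im.min(2)
    m=((sat<25)&(im.max(2)>90))[200:225,305:345]  # steel
    return m
for n in ['held','pre','pre2']:
    q=dict(np.load(n+'.npz'))['pixels'][:,:,::-1]; hsv=cv2.cvtColor(np.ascontiguousarray(q),cv2.COLOR_BGR2HSV)
    m=cv2.inRange(hsv,(50,150,30),(70,255,255))[195:250,290:360]; ys,xs=np.nonzero(m); 
    w=cv2.inRange(hsv,(0,0,120),(180,60,255))[222:242,312:336]; yy=np.nonzero(w)[0]+222
    print(n,'green top row',ys.min()+195,'xs',xs.min()+290,xs.max()+290,'band rows',yy.min(),yy.max(),np.median(yy))
```

```text
t 11.075 tcp [ 468.19 -218.23  205.09] mx my mz 6.39 0.32 51.78 tilt 20.03 yaw 2.98
f gun -0.31 0.2 -0.89 mom [0.03 0.18 0.01] w 21.4 grip 29.999765753746033
-> 6.5 46 20 units/row x4: [ 0.001 -0.001 -0.029] [-0.002  0.002  0.001]
held green top row 195 xs 291 348 band rows 229 240 235.0
pre green top row 195 xs 290 357 band rows 229 241 235.0
pre2 green top row 195 xs 290 355 band rows 229 241 235.0
```

>>> step_arm --targets '[[[0,0,-0.04,0,0,0,0],[0,0,-0.04,0,0,0,0],[0,0,-0.03,0,0,0,0],[0,0,0,0,0,0,0],[0,0,0,0,0,0,0]]]'

```text
t: 11.75
ee_pos: [468.1, -218.2, 199.7]
orientation: [-3.083, -0.08, -0.544]
ft_force: [0.4, -0.0, -0.2]
width: 21.2
grasp_force: 30.0
```

Run:
```python
from h import *
p,r=obs(); delta(p,r,2,46,20,3)
```

```text
t 12.05 tcp [ 468.16 -218.23  199.72] mx my mz 6.37 0.32 46.41 tilt 20.03 yaw 2.98
f gun 0.07 0.27 -0.78 mom [0.   0.19 0.02] w 21.3 grip 29.99971479177475
-> 2 46 20 units/row x3: [-0.028 -0.003 -0.003] [-0.002  0.003  0.001]
```

>>> step_arm --targets '[[[-0.03,-0.002,0,0,0,0,0],[-0.03,-0.002,0,0,0,0,0],[-0.03,-0.002,0,0,0,0,0],[0,0,0,0,0,0,0],[0,0,0,0,0,0,0]]]'

```text
t: 12.68
ee_pos: [463.9, -218.6, 199.8]
orientation: [-3.083, -0.08, -0.545]
ft_force: [3.8, 1.3, -0.4]
width: 21.0
grasp_force: 30.0
```

Run:
```python
from h import *
p,r=obs(10); delta(p,r,-1,45.5,20,3)
```

```text
t 13.175 tcp [ 463.77 -218.58  199.74] mx my mz 1.98 0.18 46.44 tilt 20.04 yaw 2.98
f gun 3.28 0.5 -0.78 mom [ 0.12 -0.41  0.01] w 21.3 grip 29.999926686286926
-> -1 45.5 20 units/row x3: [-0.019 -0.002 -0.006] [-0.002  0.003  0.001]
```

Force 3.3 N corresponds to 2.3 mm of spring travel, matching the predicted contact within 0.4 mm. I push a bit further while still tilted.

>>> step_arm --targets '[[[-0.02,-0.002,-0.004,0,0,0,0],[-0.02,-0.002,-0.004,0,0,0,0],[-0.02,-0.002,-0.004,0,0,0,0],[-0.006,0,0,0,0,0,0],[0,0,0,0,0,0,0]]]'

```text
t: 13.8
ee_pos: [460.8, -218.9, 199.4]
orientation: [-3.083, -0.08, -0.546]
ft_force: [6.0, 1.5, 1.1]
width: 21.6
grasp_force: 30.0
```

Run:
```python
from h import *
p,r=obs(10)
q,rr=p,r
for th,mz in [(16,43.1),(12,40.9),(8,38.6),(4,36.2),(0,33.6)]:
    delta(q,rr,-1.3,mz,th,2); q,rr=tcp(-1.3,mz,th)
```

```text
t 14.3 tcp [ 460.82 -218.9   199.42] mx my mz -0.85 -0.01 46.16 tilt 20.09 yaw 2.98
f gun 6.33 1.91 1.05 mom [ 0.35 -0.84  0.03] w 21.3 grip 30.002419352531433
-> -1.3 43.1 16 units/row x2: [0.106 0.006 0.005] [-0.028  0.51   0.002]
-> -1.3 40.9 12 units/row x2: [0.11  0.006 0.005] [-0.026  0.499 -0.   ]
-> -1.3 38.6 8 units/row x2: [ 0.112  0.006 -0.004] [-0.026  0.499  0.   ]
-> -1.3 36.2 4 units/row x2: [ 0.113  0.006 -0.012] [-0.026  0.499 -0.   ]
-> -1.3 33.6 0 units/row x2: [ 0.114  0.006 -0.022] [-0.026  0.499  0.   ]
```

>>> step_arm --targets '[[[0.106,0.009,0.005,-0.027,0.5,0,0],[0.106,0.009,0.005,-0.027,0.5,0,0],[0.11,0.009,0.005,-0.027,0.5,0,0],[0.11,0.009,0.005,-0.027,0.5,0,0],[0,0,0,0,0,0,0]]]'

```text
t: 14.92
ee_pos: [483.3, -217.3, 200.7]
orientation: [-3.119, -0.082, -0.333]
ft_force: [6.4, 1.6, 1.8]
width: 21.2
grasp_force: 30.0
```

Run:
```python
from h import *
p,r=obs(10)
q,rr=p,r
for th,mz in [(8,38.6),(4,36.2),(0,33.6)]:
    delta(q,rr,-1.3,mz,th,2,.3); q,rr=tcp(-1.3,mz,th,.3)
```

```text
t 15.425 tcp [ 482.93 -217.35  200.62] mx my mz -0.28 0.09 41.19 tilt 12.18 yaw 2.98
f gun 6.92 1.04 1.21 mom [ 0.27 -1.    0.02] w 21.2 grip 30.002070665359497
-> -1.3 38.6 8 units/row x2: [ 0.107  0.005 -0.005] [-0.016  0.523  0.005]
-> -1.3 36.2 4 units/row x2: [ 0.113  0.006 -0.012] [-0.026  0.499 -0.   ]
-> -1.3 33.6 0 units/row x2: [ 0.114  0.006 -0.022] [-0.026  0.499  0.   ]
```

>>> step_arm --targets '[[[-0.015,0.002,0,0,0,0,0],[-0.015,0.002,0,0,0,0,0],[0.112,0.006,-0.005,-0.02,0.52,0,0],[0.112,0.006,-0.005,-0.02,0.52,0,0],[0,0,0,0,0,0,0]]]'

```text
t: 16.05
ee_pos: [493.5, -216.7, 200.3]
orientation: [-3.13, -0.082, -0.222]
ft_force: [8.3, -0.0, -0.1]
width: 21.3
grasp_force: 30.0
```

Run:
```python
from h import *
p,r=obs(10)
q,rr=p,r
for th,mz in [(4,36.2),(0,33.4)]:
    delta(q,rr,-1.3,mz,th,2,.3); q,rr=tcp(-1.3,mz,th,.3)
```

```text
t 16.55 tcp [ 493.13 -216.76  200.27] mx my mz -1.44 0.19 38.84 tilt 8.12 yaw 2.97
f gun 8.6 0.48 0.32 mom [ 0.15 -1.3   0.01] w 21.3 grip 30.000074207782745
-> -1.3 36.2 4 units/row x2: [ 0.118  0.005 -0.014] [-0.017  0.515  0.005]
-> -1.3 33.4 0 units/row x2: [ 0.114  0.006 -0.024] [-0.026  0.499  0.   ]
```

>>> step_arm --targets '[[[0.115,0.005,-0.014,-0.02,0.51,0,0],[0.115,0.006,-0.014,-0.02,0.51,0,0],[0.113,0.006,-0.024,-0.026,0.5,0,0],[0.113,0.006,-0.024,-0.026,0.5,0,0],[0,0,0,0,0,0,0]]]'

```text
t: 17.18
ee_pos: [516.5, -215.6, 196.5]
orientation: [3.14, 0.082, 0.002]
ft_force: [8.7, 0.6, 0.6]
width: 21.1
grasp_force: 30.0
```

Run:
```python
from h import *
p,r=obs(10); delta(p,r,0.5,33,0,1,.3)
d=snap('wrist'); np.savez('lvl',**d); im=d['pixels'][:,:,::-1]
a=(np.clip((im[100:300,220:420]/255.)**.6,0,1)*255).astype(np.uint8)
cv2.imwrite('pics/crop6.png',cv2.resize(a,None,fx=3,fy=3,interpolation=cv2.INTER_NEAREST))
```

```text
t 17.675 tcp [ 516.16 -215.64  196.53] mx my mz -1.16 0.28 33.53 tilt 0.09 yaw 2.96
f gun 8.63 -0.54 0.68 mom [ 0.05 -1.35  0.02] w 21.3 grip 29.999948143959045
-> 0.5 33 0 units/row x1: [ 0.039  0.001 -0.011] [0.004 0.024 0.009]
```

View pics/crop6.png

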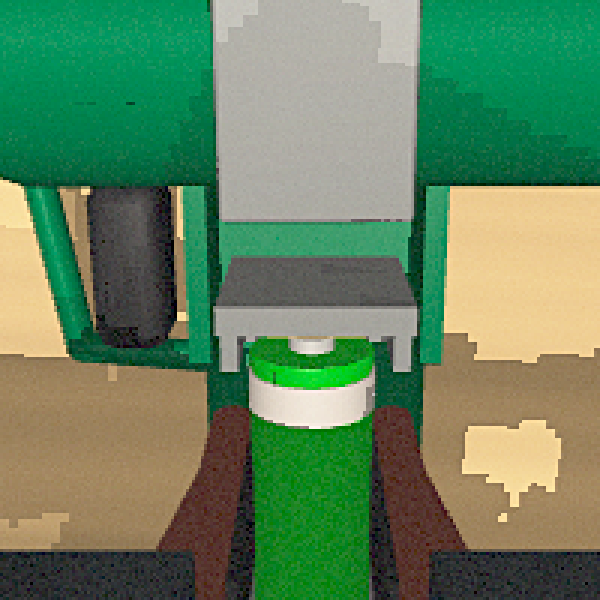

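The crop shows the cell level between the rails, its button (312,345) just in front of and below the brass wall's top edge (315,322). I lower it to the floor, then ease it onto the brass.

>>> step_arm --targets '[[[0,0,-0.01,0,0,0,0],[0,0,-0.008,0,0,0,0],[0,0,0,0,0,0,0],[0,0,0,0,0,0,0],[0,0,0,0,0,0,0]]]'

```text
t: 18.35
ee_pos: [516.2, -215.7, 196.2]
orientation: [3.14, 0.081, 0.003]
ft_force: [7.2, 1.4, 7.4]
width: 21.6
grasp_force: 30.0
```

Run:
```python
from h import *
p,r=obs(10); delta(p,r,0.5,33,0,1,.3)
```

```text
t 18.85 tcp [ 516.15 -215.66  196.24] mx my mz -1.14 0.24 33.24 tilt 0.11 yaw 2.96
f gun 7.03 0.63 7.29 mom [ 0.18 -1.06 -0.01] w 21.3 grip 30.001109540462494
-> 0.5 33 0 units/row x1: [ 0.039  0.002 -0.005] [0.006 0.027 0.009]
```

The floor is reached (7 N). I relieve that slightly and ease toward the brass.

>>> step_arm --targets '[[[0.008,0,0.006,0,0,0,0],[0.012,0,0,0,0,0,0],[0.01,0,0,0,0,0,0],[0,0,0,0,0,0,0],[0,0,0,0,0,0,0]]]'

```text
t: 19.48
ee_pos: [517.3, -215.6, 196.3]
orientation: [3.14, 0.081, 0.001]
ft_force: [6.6, 0.3, 5.7]
width: 21.2
grasp_force: 30.0
```

Run:
```python
from h import *
obs(10)
```

```text
t 19.975 tcp [ 517.31 -215.63  196.28] mx my mz -0.13 0.26 33.28 tilt 0.05 yaw 2.96
f gun 6.14 -0.04 5.67 mom [ 0.06 -0.93  0.01] w 21.3 grip 30.000857412815094
```

>>> step_arm --targets '[[[0.01,0,0,0,0,0,0],[0.01,0,0,0,0,0,0],[0,0,0,0,0,0,0],[0,0,0,0,0,0,0],[0,0,0,0,0,0,0]]]'

```text
t: 20.6
ee_pos: [518.1, -215.6, 196.3]
orientation: [-3.14, -0.081, -0.0]
ft_force: [5.1, 0.3, 6.9]
width: 21.5
grasp_force: 30.0
```

Run:
```python
from h import *
obs(10)
```

```text
t 21.1 tcp [ 518.1  -215.62  196.26] mx my mz 0.55 0.27 33.26 tilt 0.02 yaw 2.96
f gun 5.23 0.08 6.7 mom [ 0.05 -0.78  0.02] w 21.2 grip 30.000974535942078
```

>>> step_arm --targets '[[[0.008,0,0,0,0,0,0],[0.008,0,0,0,0,0,0],[0,0,0,0,0,0,0],[0,0,0,0,0,0,0],[0,0,0,0,0,0,0]]]'

```text
t: 21.72
ee_pos: [518.7, -215.6, 196.2]
orientation: [-3.14, -0.081, 0.001]
ft_force: [4.4, -0.7, 7.0]
width: 21.3
grasp_force: 30.0
```

Run:
```python
from h import *
obs(10)
```

```text
t 22.225 tcp [ 518.7  -215.6   196.24] mx my mz 1.07 0.29 33.24 tilt -0.02 yaw 2.97
f gun 3.95 -0.33 7.22 mom [ 0.   -0.62  0.03] w 21.3 grip 30.00113010406494
```

The force drops faster now, so the cell is at the brass. I release and withdraw.

>>> step_arm --targets '[[[0,0,0,0,0,0,0.35],[0,0,0,0,0,0,0.45],[0,0,0,0,0,0,0.5],[0,0,0,0,0,0,0.5],[0,0,0,0,0,0,0.5]]]'

```text
t: 22.85
ee_pos: [517.6, -215.0, 195.1]
orientation: [-3.138, -0.081, 0.007]
ft_force: [0.2, 0.0, -0.0]
width: 43.9
grasp_force: 0.0
```

>>> step_arm --targets '[[[0,0,0.1,0,0,0,0.5],[0,0,0.4,0,0,0,0.5],[0,0,0.6,0,0,0,0.5],[-0.3,0,0.5,0,0,0,0.6],[-0.3,0,0,0,0,0,0.8]]]'

```text
t: 23.48
ee_pos: [488.1, -215.4, 277.9]
orientation: [3.14, 0.082, 0.001]
ft_force: [0.4, -0.4, -0.9]
width: 59.3
grasp_force: 0.0
```

Run:
```python
from h import *
p,r=obs(6)
d=snap('wrist'); np.savez('fin',**d); im=d['pixels'][:,:,::-1]
f=lambda x,y,z:proj(d,G+x*U+y*V+z*Z).round(1)
print('pred wall top',f(36,0,42),'btn tip top',f(36,0,37),'shoulder top',f(33.5,0,44),'minus top',f(-34,0,44))
a=(np.clip((im[90:290,220:420]/255.)**.6,0,1)*255).astype(np.uint8)
cv2.imwrite('pics/crop7.png',cv2.resize(a,None,fx=3,fy=3,interpolation=cv2.INTER_NEAREST))
```

```text
t 23.775 tcp [ 486.93 -214.98  275.17] mx my mz -31.36 2.94 112.17 tilt -0.28 yaw 2.96
f gun -0.35 -0.26 0.14 mom [ 0.    0.01 -0.  ] w 68.3 grip 0.0
pred wall top [328.3 137. ] btn tip top [328.2 136.4] shoulder top [328.4 140.8] minus top [328.  228.8]
```

View pics/crop7.png

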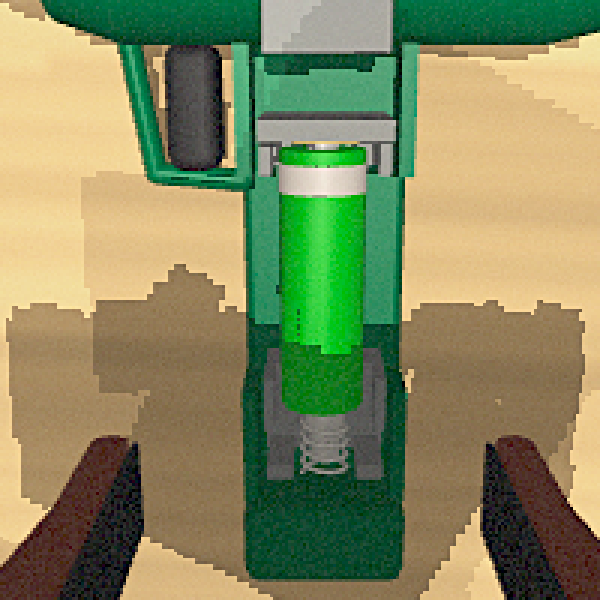

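The final crop shows the cell level in the bay: minus end (322,413) against the compressed spring, button (323,146) at the brass. Its edges are within about 1 px of the predicted seated pose, and the gripper is clear.

```bash
python3 -c "
from workcell import ctrl
print(ctrl.close_job())"
```

```text
the job is handed in; nothing more can be done
None
```

The green cell lies level in the glue gun's bay between spring and brass, released with the gripper clear, and the job is handed in at about 24 s; on the way in the tilted fingers once pressed on the brass-side rails with about 23 N before I backed them off, and the spring was pressed in about 7.6 mm at most.

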